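# Unhook the dipper and stand it on the drip plate

## Robot

A 6-joint arm with a two-finger parallel gripper is mounted at the origin on a cart in front of the work surface, level with it; the furniture and walls round the work are solid. World frame = base frame: x ahead of the robot, y to its left, z up, the work surface at z = 0. Lengths are in mm, angles in rad, forces in N, time in s.
With the tool pointing down it reaches from about 375 to 925 mm from the base axis. Payload 5.7 kg.
Tool frame: the origin (TCP) lies midway between the tips of the shut fingers; the grasp point (between the pads) lies pinch_z behind it (pinch_z is the distance from the TCP to the grasp point, in mm); z points along the fingers, y is the line along which they close (so a half turn about z gives the same grasp; the last joint's range is limited). The gripper opens to 85 mm and grips with 20 to 120 N. Pads are 22 mm wide; open, the fingers measure 114 mm over their backs; the gripper's body (76 mm by 85 mm) begins 54 mm behind the grasp point. The pads swing forward as they close: fully open they stand 13 mm farther back than shut.
Start: joints at [1.067, 0.359, 1.51, -0, 1.272, -0.115], TCP at [227.437, 555.19, 231.267] pointing down, gripper open.
Joint ranges: [-2.97, 2.97], [-1.01, 2.36], [0.21, 2.38], [-0.96, 4.11], [0.2, 2.71], [-2.98, 2.98]. Speed limits (rad/s): [2.39, 2.39, 3.14, 3.14, 3.14, 3.14].

## Interface

Orientations are given as a unit quaternion [w, x, y, z].
In Python, from plant import * gives the robot as it stands.
- The arm moves only by the tool servo_tool, never from a script. Its argument "rows" is a list of rows, each an object of numbers: "dx", "dy", "dz": the shift along the tool's x, y, z in mm; "rx", "ry", "rz": the turn, a rotation vector about the tool's x, y, z in rad; "grip": the finger opening in mm, from 0 to 85.4. In form: [{"dx": .., "dy": .., "dz": .., "rx": .., "ry": .., "rz": .., "grip": ..}, ...]. A call has 1 to 12 rows; each row shifts and turns the commanded pose from where the row before left it, along the tool's axes as they then stand; what a row does not reach is not made up. A row lasts 1/12 s, in which the tool goes at most 41.7 mm and 7.16 degrees, less where a joint would pass 70% of its speed; a pose out of reach is approached as far as the arm can. A call with a gripper value outside its range is refused whole. The fingers move at their own pace and stop on an object; "newtons" is the grip in N (left out, the last holds). Time passes only in rows, so rows that do not move let the fingers close. It gives the time, the measured TCP pose, the force, the opening and the grip force at its end, in the units of the state.
- get_obs(): the state, without advancing time (a new reading comes with each control period).
- capture(name): name is "scene" or "top"; returns a dict with "pixels" (400x640x3 uint8, blue, green, red), "mtx" (3x3 intrinsics, pixels), "world_from_camera" (4x4, takes a point from camera to world coordinates). Camera axes: x right, y down, z forward; pixel columns grow to the right and rows downward; lengths in mm; the calibration is good to about 2 mm. A picture is of the moment at which its call begins. There is no depth.
- job_done(): hands the job in; it is judged then, once.
The state is a dict: "time_s": time; "qpos": joint angles; "joint_vel": joint speeds; "joint_torque": joint torques, N m; "tool_pos": TCP position; "orientation": TCP orientation; "ft_force": force on the tool from outside, world axes, zero at the start; "moment": the same for the moment, N m; "finger_gap": finger opening in mm; "grip_force": force on a finger pad.
Only numpy, scipy, OpenCV 4.12 (cv2) and the standard library are available. Lean on these libraries where they do the work, as an engineer would, in place of code of your own. Each camera call takes 0.05 s, during which the arm holds its last target. There are 200 camera calls.

## Task

Take the long-handled dipper off the deep hook of the hook stand, lifting it past the hook's tip before you draw it away, without dragging or tipping the stand, which is only standing there. Then lower it gently onto the middle of the round drip plate, whose height the last user left somewhere unknown, and let go of it only once it stands on the plate; it shall stay there upright. Leave the ramekin, the tin and the jam jar where they are.

Things in the scene. Friction and masses are not known exactly. Their poses are not given: they have to be found in the camera images.
- dipper: Steel dipper, about 0.2 kg: flat-bottomed cup (62 mm wide, 45 mm high) under an upright loop of 5 mm wire, 265 mm high in all, 15 mm wide inside; a black lug leans out and up from the cup's rim on the side -x. Origin: centre of the underside; z up, y across the loop, x square to it. Starts hanging on the hook, almost upright, underside 25 mm above the worktop, bar through the loop, lug to the hook's open side.
- dipper_grip (a point): Middle of the black lug's grip, 73 mm above the underside and 54 mm from the dipper's axis to its -x. The lug is a bar 14 mm wide along y, 10 mm thick, 58 mm long, leaning 35 degrees outwards (its upper end is 27 mm higher and 17 mm farther out). Pinch it along y. The hook overhangs it: come tilted 20 to 40 degrees from the hook's open side; a gripper straight up would meet the hook on lifting.
- dipper_top (a point): Top of the dipper's loop, 265 mm above its underside.
- hook_stand: Loose steel stand, about 1.6 kg: dark base 150 x 130 x 12 mm, 12 mm post 308 mm high at x = +35 mm, and one hook of 7 mm bar near its top that runs to the stand's -x and turns up. Origin: middle of the base's underside; z up; -x is the hook's open side, to which the dipper is drawn off; it faces roughly towards the robot.
- hook_seat (a point): Seat of the hook, where the loop rests, at x = -29 mm, 285 mm above the worktop.
- hook_tip (a point): Top of the hook's upturned end, 45 mm above the seat, 19 mm farther to -x. The dipper must rise 50 to 70 mm from where it hangs for its loop to pass over this tip when drawn off; much more brings the gripper up against the hook.
- drip_stand: Foot of the drip stand, fixed to the worktop: dark disc 110 mm wide. Origin: centre of its underside, on the axis of the level round steel plate (120 mm wide, low lip 3.5 mm) it carries on a stiff stem. The plate's top lies 30 to 80 mm above the worktop; this height is not reported and must be felt or seen. The plate is cushioned: it gives 1 mm per 1.5 N, at most 12 mm, then is hard.
- ramekin: White ribbed ramekin, 69 mm in diameter, 46 mm high; a bystander. Origin at the centre of its underside.
- tin_milk: Closed gold food tin, 75 mm in diameter, 58 mm high; a bystander. Origin at the centre of its underside.
- jam_jar: Glass jam jar with a white lid, 69 mm in diameter, 99 mm high; a bystander. Origin at the centre of its underside.

How it is judged:
By the outcome, as a careful person would: the job done as asked, in the order asked, and still so for the second after the job is handed in, with the robot touching nothing.
It also fails if it takes over 43 s, if anything falls off the work surface, if the arm or the gripper's body presses on something with over 40 N, if the wrist force passes 120 N, or if a joint passes its speed limit or range.

## Working session

There is one attempt and no reset: what is moved stays moved. The work goes in short steps, Python scripts to look and compute and a tool call to move; the robot and the scene stay as the last step left them, time stands still between calls to the robot, and variables do not carry over. Pictures are saved under pics/ and viewed, at most 10 in all, crops included, and the job is handed in when it is done.

Besides the shell and the picture viewer there is one more tool, called after "Emit:" as name(argument=value, ...) on one line, values as JSON. servo_tool: Moves the arm, as the interface text tells. Its arguments: {"type":"object","properties":{"rows":{"type":"array"},"newtons":{"type":"number"}},"required":["rows"]}

```bash
mkdir -p pics; ls
python3 - <<'E'
from plant import *
import cv2,numpy as np,pickle
d={n:capture(n) for n in("scene","top")}
pickle.dump(d,open("cap0.pkl","wb"))
for n in d:
    cv2.imwrite(f"pics/{n}0.png",d[n]["pixels"]);print(n,d[n]["mtx"].round(1).tolist(),d[n]["world_from_camera"].round(3).tolist())
print(get_obs()); 
import plant;print([x for x in dir(plant) if not x.startswith('_')])
try: print(pinch_z)
except Exception as e: print(e)
E
```

```text
pics
scene [[389.9, 0.0, 322.8], [0.0, 389.9, 200.6], [0.0, 0.0, 1.0]] [[0.789, -0.448, 0.422, 219.469], [-0.615, -0.592, 0.522, -494.882], [0.016, -0.67, -0.742, 887.954], [0.0, 0.0, 0.0, 1.0]]
top [[410.8, 0.0, 320.9], [0.0, 410.8, 199.1], [0.0, 0.0, 1.0]] [[0.011, -0.998, 0.066, 538.182], [-1.0, -0.01, 0.006, 2.546], [-0.005, -0.066, -0.998, 1070.71], [0.0, 0.0, 0.0, 1.0]]
{'time_s': 0.1, 'qpos': array([ 1.06687587e+00,  3.59458154e-01,  1.51131555e+00,  1.81651061e-05,
        1.27251338e+00, -1.15089412e-01]), 'joint_vel': array([-0.00020742, -0.00117653, -0.00264405, -0.00058209, -0.00064801,
       -0.00019266]), 'joint_torque': array([ 5.60489898e-04, -5.28655314e+01, -2.79348063e+01, -3.25509552e-05,
        5.03190182e-03,  1.34656412e-05]), 'tool_pos': array([227.16245542, 554.67519989, 230.52594981]), 'orientation': array([-2.66318626e-04,  1.93195659e-01,  9.81159885e-01, -8.04318717e-04]), 'ft_force': array([-0.55542051, -0.39090217, -0.49924717]), 'moment': array([ 0.06249118,  0.01788607, -0.02433432]), 'grip_force': 0.0, 'finger_gap': 85.39875827515169}
['IKError', 'capture', 'get_obs', 'job_done', 'pinch_z']
18.700000000000003
```

View pics/scene0.png

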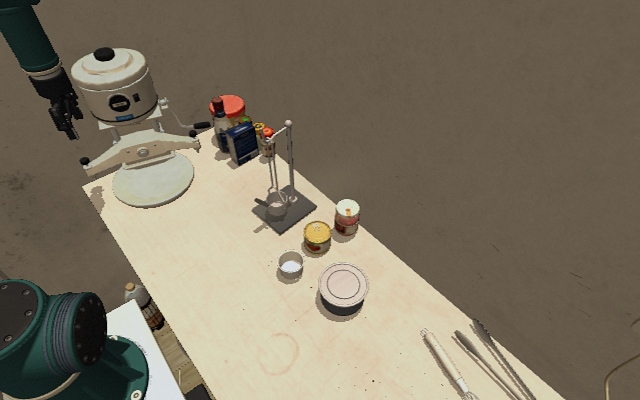

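View pics/top0.png

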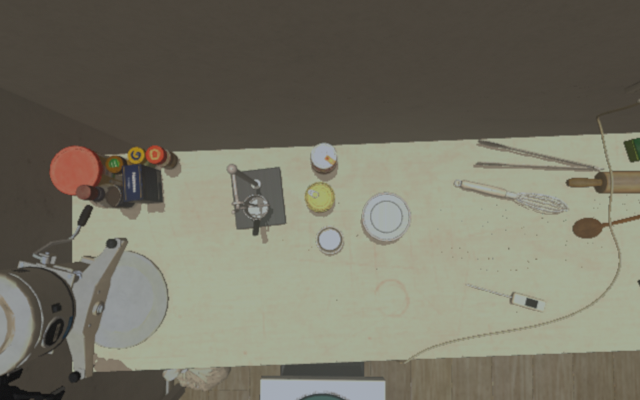

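Scene: stand base around (285,210), post top (289,125), hook to the left, cup (277,205), lug (260,202); plate (343,285). Top: base around (259,198), lug (256,227), plate (386,216). Bystanders: ramekin (330,240), tin (320,197), jar (323,158). Next I'll crop both views.

Run:
```python
import pickle,cv2,numpy as np
d=pickle.load(open("cap0.pkl","rb"))
a=d["scene"]["pixels"][110:240,230:330];b=d["top"]["pixels"][150:245,215:300]
a=cv2.resize(a,(400,520),interpolation=cv2.INTER_CUBIC);b=cv2.resize(b,(396,443),interpolation=cv2.INTER_CUBIC)
im=np.zeros((520,800,3),np.uint8);im[:,:400]=a;im[:443,402:798]=b
cv2.imwrite("pics/crop0.png",im)
p=np.hstack([d["scene"]["pixels"][250:330,300:390],d["top"]["pixels"][176:256,345:435]])
cv2.imwrite("pics/crop1.png",cv2.resize(p,None,fx=4.4,fy=4.4,interpolation=cv2.INTER_CUBIC))
```

```text
(no output)
```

View pics/crop0.png

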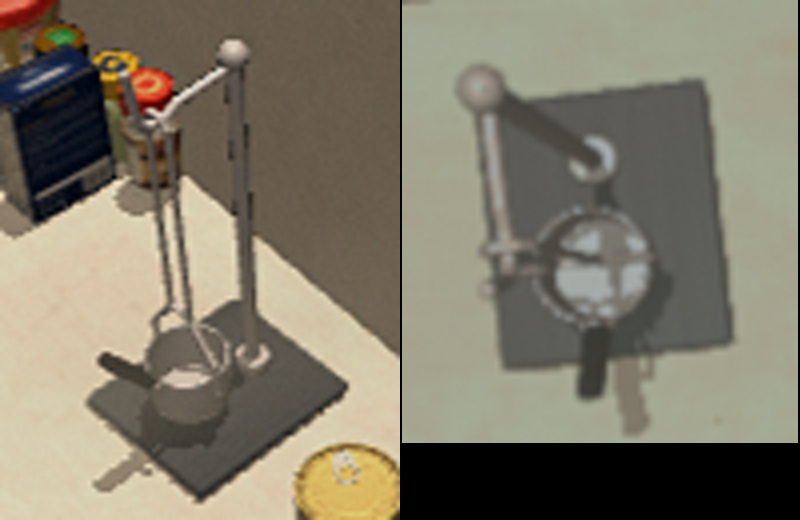

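View pics/crop1.png

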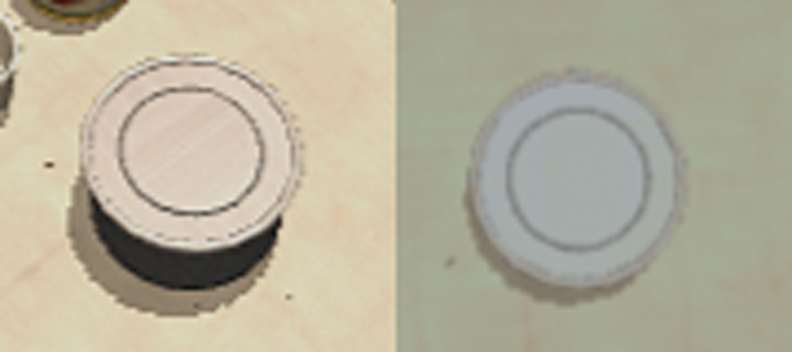

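Crops: scene lug tip (255.8,199.8), ball (288.3,123.3), hook tip (261,128.8), plate centre (343.6,284.3); top lug tip (255.6,234.3), ball (232.2,168.9), hook tip (233.2,211.4), plate centre (386.6,216.5).

```bash
cat > h.py <<'E'
import numpy as np,cv2,pickle
def ray(c,uv):
    M=c["world_from_camera"];v=M[:3,:3]@np.linalg.solve(c["mtx"],[uv[0],uv[1],1.]);return M[:3,3],v/np.linalg.norm(v)
def tri(c1,u1,c2,u2):
    A=[];b=[];g=[]
    o=[ray(c1,u1),ray(c2,u2)]
    for p,v in o: P=np.eye(3)-np.outer(v,v);A.append(P);b.append(P@p)
    x=np.linalg.solve(A[0]+A[1],b[0]+b[1]);return x,[round(float(np.linalg.norm(P@x-q)),1) for P,q in zip(A,b)]
def onz(c,uv,z):
    p,v=ray(c,uv);return p+v*(z-p[2])/v[2]
def proj(c,X):
    M=c["world_from_camera"];q=c["mtx"]@(M[:3,:3].T@(np.asarray(X,float)-M[:3,3]));return q[:2]/q[2]
E
python3 - <<'E'
from h import *
d=pickle.load(open("cap0.pkl","rb"));S,T=d["scene"],d["top"]
for n,a,b in [("ball",(288.3,123.3),(232.2,168.9)),("tip",(261,128.8),(233.2,211.4)),("lugend",(255.8,199.8),(255.6,234.3)),("plate",(343.6,284.3),(386.6,216.5))]:
    x,e=tri(S,a,T,b);print(n,x.round(1),e)
f=lambda x,y:((x-402)/4.66+215,y/4.66+150)
C=[onz(T,f(*p),12) for p in [(505,368),(732,342),(704,80)]]
for c in C:print(c.round(1))
print([np.linalg.norm(C[i]-C[i+1]).round(1) for i in(0,1)])
cen=(C[0]+C[2])/2; ax=(C[2]-C[1]);ax/=np.linalg.norm(ax)
print("centre",cen.round(1),"yaw +x",np.arctan2(ax[1],ax[0]), "alt",np.arctan2(*(-(C[1]-C[0])[[0,1]]*[1,-1])[::1]))
print("ramekin",onz(T,(330,239),46),"tin",onz(T,(320,197),58),"jar",onz(T,(323,157),99))
E
```

```text
ball [645.3 175.6 297.8] [0.1, 0.1]
tip [563.6 166.  324.2] [0.1, 0.1]
lugend [518.  158.5 115.1] [0.2, 0.2]
plate [ 564.6 -154.6   56.2] [0.4, 0.4]
[529.2 223.1  12. ]
[544.9  98.   12. ]
[690.5 116.   12. ]
[np.float64(126.1), np.float64(146.7)]
centre [609.9 169.6  12. ] yaw +x 0.12306435601363398 alt -3.0169720103885873
ramekin [507.1450363  -15.50965782  46.        ] tin [610.60936732  10.37765907  58.        ] jar [703.47067445   3.94519911  99.        ]
```

Run:
```python
from h import *
d=pickle.load(open("cap0.pkl","rb"));S,T=d["scene"],d["top"]
for n,a,b in [("hR",(201,147),(114,243)),("hL",(85,161),(75,377)),("face",(121,102),(55,318)),("disk",(153,180),(121,299)),("crank",(203,124),(86,213))]:
    x,e=tri(S,a,T,b);print(n,x.round(0),e)
for n,X in [("tcp",(227,555,231))]: print(n,proj(S,X).round(),proj(T,X).round())
for h in (300,350,400):print(h,onz(S,(103,50),h).round(),onz(S,(110,85),h-80).round())
c=np.array([609.9,169.6,0]);ux=np.array([.9924,.123,0]);uz=np.array([0,0,1])
for tilt in(0,.026):
  for n,x,z in [("grip",-54,73),("end",-71,100),("cuprim",0,45),("bot",0,0)]:
    r=np.array([x,z-260]);r=np.array([r[0]*np.cos(tilt)-r[1]*np.sin(tilt),r[0]*np.sin(tilt)+r[1]*np.cos(tilt)])
    X=c+ux*(-29+r[0])+uz*(285+r[1]);s=proj(S,X);t=proj(T,X)
    print(tilt,n,X.round(1),((s-[230,110])*4).round(),((t-[215,150])*4.66+[402,0]).round())
```

```text
hR [503. 498.  79.] [12.2, 12.2]
hL [203. 543. 147.] [1.1, 1.1]
face [355. 504. 296.] [8.6, 8.6]
disk [346. 518.   6.] [1.1, 1.1]
crank [563. 566.  99.] [0.9, 0.9]
tcp [ 79. 131.] [ 45. 380.]
300 [399. 816. 300.] [369. 755. 220.]
350 [383. 704. 350.] [358. 661. 270.]
400 [368. 593. 400.] [347. 568. 320.]
0 grip [527.5 159.4  98. ] [118. 369.] [595. 374.]
0 end [510.7 157.3 125. ] [ 93. 355.] [590. 409.]
0 cuprim [581.1 166.   70. ] [182. 356.] [593. 270.]
0 bot [581.1 166.   25. ] [186. 397.] [607. 274.]
0.026 grip [532.4 160.   96.7] [124. 367.] [595. 364.]
0.026 end [514.8 157.8 123.2] [ 99. 354.] [590. 400.]
0.026 cuprim [586.7 166.7  70.1] [188. 352.] [592. 260.]
0.026 bot [587.8 166.9  25.1] [193. 393.] [605. 262.]
```

Model (dipper tilted ~1.5° on the hook) agrees with the pixels: grip at ≈(533,160,96). First, move clear of the appliance.

Emit:
servo_tool(rows=[{"dx": -13, "dy": -31, "dz": -10, "grip": 50}, {"dx": -13, "dy": -31, "dz": -10}, {"dx": -13, "dy": -31, "dz": -10}, {"dx": -13, "dy": -31, "dz": -10}, {"dx": -13, "dy": -31, "dz": -10}, {"dx": -13, "dy": -31, "dz": -10}], newtons=40)

```text
invalid input at $.rows[0]: expected keys dx, dy, dz, rx, ry, rz, grip
```

Emit:
servo_tool(rows=[{"dx": -26.5, "dy": -6, "dz": 3}, {"dx": -26.5, "dy": -6, "dz": 3}, {"dx": -26.5, "dy": -6, "dz": 3}, {"dx": -26.5, "dy": -6, "dz": 3}, {"dx": -26.5, "dy": -6, "dz": 3}, {"dx": -26.5, "dy": -6, "dz": 3}, {"dx": -26.5, "dy": -6, "dz": 3}, {"dx": -26.5, "dy": -6, "dz": 3}, {"dx": -26.5, "dy": -6, "dz": 3}, {"dx": -26.5, "dy": -6, "dz": 3}, {}, {}])

```text
invalid input at $.rows[0]: expected keys dx, dy, dz, rx, ry, rz, grip
```

Emit:
servo_tool(rows=[{"rz": -0.1}, {"rz": -0.1}, {"rz": -0.1}, {"rz": -0.1}, {"rz": -0.1}, {}])

```text
invalid input at $.rows[0]: expected keys dx, dy, dz, rx, ry, rz, grip
```

Emit:
servo_tool(rows=[{"ry": -0.1}, {"ry": -0.1}, {"ry": -0.1}, {"ry": -0.1}, {"ry": -0.1}, {"ry": -0.1}, {}, {}])

```text
invalid input at $.rows[0]: expected keys dx, dy, dz, rx, ry, rz, grip
```

```bash
cat >> h.py <<'E'
from scipy.spatial.transform import Rotation as Ro
def state():
    from plant import get_obs
    o=get_obs();return o,Ro.from_quat(np.array(o["orientation"])[[1,2,3,0]])
def tool_R(t,yaw=.123):
    u=np.array([np.cos(yaw),np.sin(yaw),0]);z=np.sin(t)*u+[0,0,-np.cos(t)];y=np.array([-u[1],u[0],0]);return Ro.from_matrix(np.c_[np.cross(y,z),y,z])
def go(target,R=None):
    o,r=state();print("t",round(o["time_s"],2),"tcp",o["tool_pos"].round(1),"F",o["ft_force"].round(2),"z",r.as_matrix()[:,2].round(3),"gap",round(o["finger_gap"],1))
    if R is not None: print("rotvec",(r.inv()*R).as_rotvec().round(3))
    print("d(now)",r.inv().apply(np.array(target)-o["tool_pos"]).round(1), "d(after)", (R or r).inv().apply(np.array(target)-o["tool_pos"]).round(1))
E
python3 - <<'E'
from h import *
R=tool_R(.61);g=np.array([533,160,95.5])+18.7*R.as_matrix()[:,2]
go(g-100*R.as_matrix()[:,2],R);print(g)
E
```

```text
t 0.1 tcp [227.2 554.7 230.5] F [-0.56 -0.39 -0.5 ] z [-0.001 -0.001 -1.   ] gap 85.4
rotvec [-0.158 -0.597 -0.495]
d(now) [-392.  -272.    68.8] d(after) [-131.7 -429.2  175.5]
[543.63168799 161.3143325   80.17258207]
```

Emit:
servo_tool(rows=[{"dx": -13, "dy": -31, "dz": -10, "rx": 0, "ry": 0, "rz": 0, "grip": 50}, {"dx": -13, "dy": -31, "dz": -10, "rx": 0, "ry": 0, "rz": 0, "grip": 50}, {"dx": -13, "dy": -31, "dz": -10, "rx": 0, "ry": 0, "rz": 0, "grip": 50}, {"dx": -13, "dy": -31, "dz": -10, "rx": 0, "ry": 0, "rz": 0, "grip": 50}, {"dx": -13, "dy": -31, "dz": -10, "rx": 0, "ry": 0, "rz": 0, "grip": 50}, {"dx": -13, "dy": -31, "dz": -10, "rx": 0, "ry": 0, "rz": 0, "grip": 50}, {"dx": 0, "dy": 0, "dz": 0, "rx": 0, "ry": 0, "rz": 0, "grip": 50}], newtons=40)

```text
time_s: 0.68
tool_pos: [228.1, 348.6, 292.2]
orientation: [0.0, 0.194, 0.981, -0.001]
ft_force: [-0.7, -0.5, -0.3]
finger_gap: 50.0
grip_force: 0.0
```

Emit:
servo_tool(rows=[{"dx": -26.5, "dy": -6, "dz": 3, "rx": 0, "ry": 0, "rz": 0, "grip": 50}, {"dx": -26.5, "dy": -6, "dz": 3, "rx": 0, "ry": 0, "rz": 0, "grip": 50}, {"dx": -26.5, "dy": -6, "dz": 3, "rx": 0, "ry": 0, "rz": 0, "grip": 50}, {"dx": -26.5, "dy": -6, "dz": 3, "rx": 0, "ry": 0, "rz": 0, "grip": 50}, {"dx": -26.5, "dy": -6, "dz": 3, "rx": 0, "ry": 0, "rz": 0, "grip": 50}, {"dx": -26.5, "dy": -6, "dz": 3, "rx": 0, "ry": 0, "rz": 0, "grip": 50}, {"dx": -26.5, "dy": -6, "dz": 3, "rx": 0, "ry": 0, "rz": 0, "grip": 50}, {"dx": -26.5, "dy": -6, "dz": 3, "rx": 0, "ry": 0, "rz": 0, "grip": 50}, {"dx": 0, "dy": 0, "dz": 0, "rx": 0, "ry": 0, "rz": 0, "grip": 50}])

```text
time_s: 1.43
tool_pos: [410.9, 226.7, 266.5]
orientation: [0.001, 0.195, 0.981, -0.001]
ft_force: [0.3, -0.0, 0.2]
finger_gap: 49.8
grip_force: 0.0
```

Emit:
servo_tool(rows=[{"dx": 0, "dy": 0, "dz": 0, "rx": 0, "ry": 0, "rz": -0.1, "grip": 50}, {"dx": 0, "dy": 0, "dz": 0, "rx": 0, "ry": 0, "rz": -0.1, "grip": 50}, {"dx": 0, "dy": 0, "dz": 0, "rx": 0, "ry": 0, "rz": -0.1, "grip": 50}, {"dx": 0, "dy": 0, "dz": 0, "rx": 0, "ry": 0, "rz": -0.1, "grip": 50}, {"dx": 0, "dy": 0, "dz": 0, "rx": 0, "ry": 0, "rz": -0.1, "grip": 50}, {"dx": 0, "dy": 0, "dz": 0, "rx": 0, "ry": -0.1, "rz": 0, "grip": 50}, {"dx": 0, "dy": 0, "dz": 0, "rx": 0, "ry": -0.1, "rz": 0, "grip": 50}, {"dx": 0, "dy": 0, "dz": 0, "rx": 0, "ry": -0.1, "rz": 0, "grip": 50}, {"dx": 0, "dy": 0, "dz": 0, "rx": 0, "ry": -0.1, "rz": 0, "grip": 50}, {"dx": 0, "dy": 0, "dz": 0, "rx": 0, "ry": -0.1, "rz": 0, "grip": 50}, {"dx": 0, "dy": 0, "dz": 0, "rx": 0, "ry": -0.1, "rz": 0, "grip": 50}, {"dx": 0, "dy": 0, "dz": 0, "rx": 0, "ry": 0, "rz": 0, "grip": 50}])

```text
time_s: 2.43
tool_pos: [401.5, 226.6, 263.4]
orientation: [0.293, -0.054, 0.954, 0.015]
ft_force: [-1.7, -1.3, -0.2]
finger_gap: 50.2
grip_force: 0.0
```

Run:
```python
from h import *
R=tool_R(.61);g=np.array([533,160,95.5])+18.7*R.as_matrix()[:,2]
go(g-100*R.as_matrix()[:,2],R);print(g)
```

```text
t 2.43 tcp [401.5 226.6 263.4] F [-1.69 -1.32 -0.15] z [ 0.558  0.061 -0.827] gap 50.2
rotvec [-0.008 -0.014 -0.007]
d(now) [ -6.4 -81.2 127. ] d(after) [ -4.1 -82.2 126.4]
[543.63168799 161.3143325   80.17258207]
```

Emit:
servo_tool(rows=[{"dx": -1, "dy": -20, "dz": 20, "rx": -0.002, "ry": -0.003, "rz": -0.002, "grip": 50}, {"dx": -1, "dy": -20, "dz": 25, "rx": -0.002, "ry": -0.003, "rz": -0.002, "grip": 50}, {"dx": -1, "dy": -20, "dz": 25, "rx": -0.002, "ry": -0.003, "rz": -0.002, "grip": 50}, {"dx": -1, "dy": -20, "dz": 25, "rx": -0.002, "ry": -0.003, "rz": -0.002, "grip": 50}, {"dx": 0, "dy": -2, "dz": 25, "rx": 0, "ry": 0, "rz": 0, "grip": 50}, {"dx": 0, "dy": 0, "dz": 0, "rx": 0, "ry": 0, "rz": 0, "grip": 50}, {"dx": 0, "dy": 0, "dz": 0, "rx": 0, "ry": 0, "rz": 0, "grip": 50}])

```text
time_s: 3.02
tool_pos: [489.7, 157.3, 179.0]
orientation: [0.294, -0.057, 0.954, 0.016]
ft_force: [0.4, 0.1, -0.3]
finger_gap: 50.0
grip_force: 0.0
```

Run:
```python
from h import *
from plant import capture
R=tool_R(.61);g=np.array([533,160,95.5])+18.7*R.as_matrix()[:,2]
go(g,R)
a=capture("scene")["pixels"][100:250,210:320];b=capture("top")["pixels"][145:295,200:310]
cv2.imwrite("pics/pre.png",cv2.resize(np.hstack([a,b]),None,fx=3.6,fy=3.6,interpolation=cv2.INTER_CUBIC))
```

```text
t 3.02 tcp [489.7 157.3 179. ] F [ 0.36  0.06 -0.3 ] z [ 0.559  0.065 -0.826] gap 50.0
rotvec [-0.005 -0.012 -0.003]
d(now) [ 11.   -2.2 112.1] d(after) [ 12.3  -2.6 111.9]
```

View pics/pre.png

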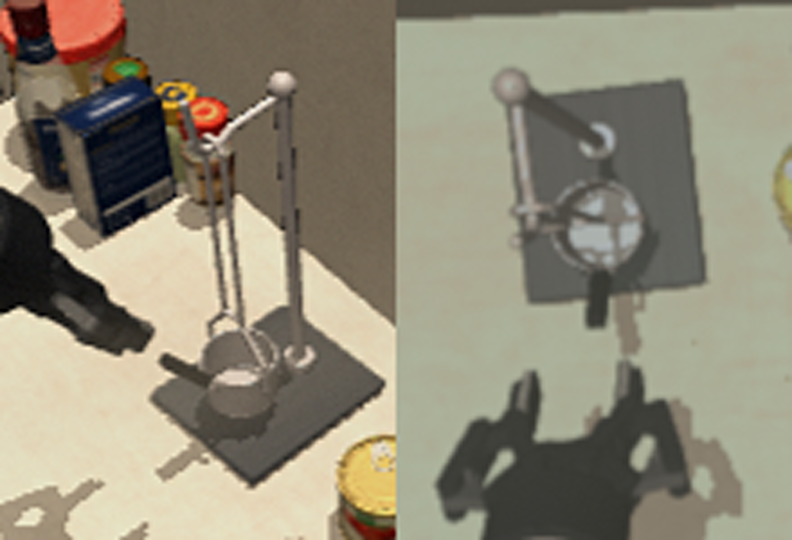

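Scene: fingers at about (150,345) of the crop, pointing down the lug (185,368). Top: fingers (528,372)/(627,362) straddle the lug line (597,310). Advance.

Emit:
servo_tool(rows=[{"dx": 6, "dy": -1, "dz": 14, "rx": -0.002, "ry": -0.006, "rz": 0, "grip": 50}, {"dx": 6, "dy": -1, "dz": 16, "rx": -0.002, "ry": -0.006, "rz": 0, "grip": 50}, {"dx": 0, "dy": 0, "dz": 16, "rx": 0, "ry": 0, "rz": 0, "grip": 50}, {"dx": 0, "dy": 0, "dz": 16, "rx": 0, "ry": 0, "rz": 0, "grip": 50}, {"dx": 0, "dy": 0, "dz": 16, "rx": 0, "ry": 0, "rz": 0, "grip": 50}, {"dx": 0, "dy": 0, "dz": 14, "rx": 0, "ry": 0, "rz": 0, "grip": 50}, {"dx": 0, "dy": 0, "dz": 10, "rx": 0, "ry": 0, "rz": 0, "grip": 50}, {"dx": 0, "dy": 0, "dz": 8, "rx": 0, "ry": 0, "rz": 0, "grip": 50}, {"dx": 0, "dy": 0, "dz": 0, "rx": 0, "ry": 0, "rz": 0, "grip": 50}, {"dx": 0, "dy": 0, "dz": 0, "rx": 0, "ry": 0, "rz": 0, "grip": 50}])

```text
time_s: 3.95
tool_pos: [542.5, 176.8, 126.3]
orientation: [0.27, -0.054, 0.961, -0.001]
ft_force: [-0.8, -0.6, 0.2]
finger_gap: 50.0
grip_force: 0.0
```

Run:
```python
from h import *
from plant import capture
R=tool_R(.61);g=np.array([533,160,95.5])+18.7*R.as_matrix()[:,2]
go(g,R)
a=capture("scene")["pixels"][100:250,210:320];b=capture("top")["pixels"][145:295,200:310]
cv2.imwrite("pics/at.png",cv2.resize(np.hstack([a,b]),None,fx=3.6,fy=3.6,interpolation=cv2.INTER_CUBIC))
```

```text
t 3.95 tcp [542.5 176.8 126.3] F [-0.84 -0.58  0.15] z [ 0.519  0.028 -0.854] gap 50.0
rotvec [-0.036 -0.064 -0.   ]
d(now) [ 24.6 -14.1  39.5] d(after) [ 27.1 -15.5  37.3]
```

View pics/at.png

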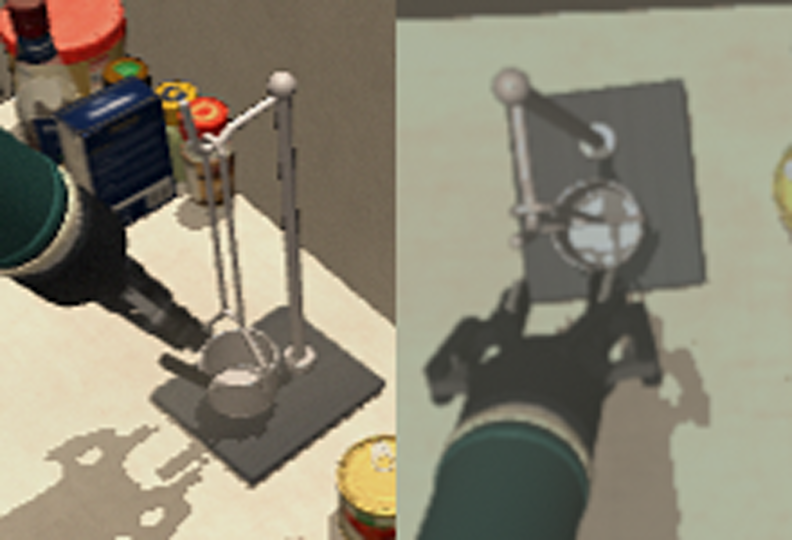

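The pose has drifted (right finger above the lug, TCP 30 mm too high and 15 mm too far left); I'll check the joints.

Run:
```python
from h import *
o,r=state();print(o["qpos"].round(3),o["joint_vel"].round(3),o["tool_pos"].round(1),r.as_matrix().round(3).tolist())
```

```text
[ 0.265  0.31   2.131 -0.596  0.197 -0.859] [-0.006 -0.001  0.002 -0.003 -0.003  0.004] [542.3 176.4 126.2] [[-0.848, -0.102, 0.519], [-0.103, 0.994, 0.027], [-0.519, -0.03, -0.854]]
```

Joint 5 sits at its lower limit (0.2): 35° is too much tilt at this depth. Back off and use about 24°.

Emit:
servo_tool(rows=[{"dx": 0, "dy": 0, "dz": -30, "rx": 0, "ry": 0, "rz": 0, "grip": 50}, {"dx": 0, "dy": 0, "dz": -35, "rx": 0, "ry": 0, "rz": 0, "grip": 50}, {"dx": 0, "dy": 0, "dz": -35, "rx": 0, "ry": 0, "rz": 0, "grip": 50}, {"dx": 0, "dy": 0, "dz": 0, "rx": 0, "ry": 0.1, "rz": 0, "grip": 50}, {"dx": 0, "dy": 0, "dz": 0, "rx": 0, "ry": 0.1, "rz": 0, "grip": 50}, {"dx": 0, "dy": 0, "dz": 0, "rx": 0, "ry": 0, "rz": 0, "grip": 50}, {"dx": 0, "dy": 0, "dz": 0, "rx": 0, "ry": 0, "rz": 0, "grip": 50}])

```text
time_s: 4.63
tool_pos: [492.6, 173.6, 212.3]
orientation: [0.175, -0.052, 0.983, -0.006]
ft_force: [0.7, -0.6, -0.7]
finger_gap: 50.1
grip_force: 0.0
```

Run:
```python
from h import *
o,r=state();print(o["qpos"].round(3))
R=tool_R(.42);g=np.array([533,160,95.5])+18.7*R.as_matrix()[:,2]
go(g,R);print(r.as_matrix().round(3).tolist())
```

```text
[ 0.267  0.121  1.964 -0.128  0.718 -1.327]
t 4.63 tcp [492.6 173.6 212.3] F [ 0.71 -0.6  -0.71] z [ 0.345  0.007 -0.939] gap 50.1
rotvec [-0.036 -0.069 -0.01 ]
d(now) [  2.6 -13.4 142.1] d(after) [ 12.5 -18.4 141.1]
[[-0.933, -0.1, 0.345], [-0.104, 0.995, 0.007], [-0.344, -0.029, -0.939]]
```

```bash
cat >> h.py <<'E'
def fk(q,p):
    a,h,L1,L2,L3,e=p
    z=Ro.from_euler("z",q[0]);A=z*Ro.from_euler("y",q[1]);B=A*Ro.from_euler("y",q[2]);W=B*Ro.from_euler("z",q[3])*Ro.from_euler("y",q[4])*Ro.from_euler("z",q[5])
    return z.apply([a,0,h])+A.apply([0,0,L1])+B.apply([e,0,L2])+W.apply([0,0,L3]),W
E
python3 - <<'E'
from h import *
from scipy.optimize import least_squares as ls
D=[([1.06688,.35946,1.51132,0,1.2725,-.11509],[227.2,554.7,230.5]),([.265,.31,2.131,-.596,.197,-.859],[542.3,176.4,126.2]),([.267,.121,1.964,-.128,.718,-1.327],[492.6,173.6,212.3])]
s=ls(lambda p:np.r_[np.concatenate([fk(q,p)[0]-x for q,x in D]),.02*(p-[0,300,380,380,250,0])],[0,300,380,380,250,0]);p=s.x
print(p.round(1),s.fun[:9].round(1));print(fk(D[2][0],p)[1].as_matrix().round(3).tolist())
R0=state()[1].as_matrix();M=fk(state()[0]["qpos"],p)[1].as_matrix().T@R0
np.save("p.npy",p)
for t in(.35,.42,.5,.55):
    R=tool_R(t).as_matrix();g=np.array([533,160,95.5])+18.7*R[:,2]
    def f(q):
        x,W=fk(q,p);return np.r_[(x-g)/100,(Ro.from_matrix(R).inv()*W*Ro.from_matrix(M)).as_rotvec()]
    k=ls(f,D[2][0]);print(t,k.x.round(3),k.cost)
E
```

```text
[ 490.2 -414.3  140.1  -17.3 -276.9 -246.2] [ 60.7 -32.6   3.6  -0.9   2.    1.4   3.2 -13.9  -4.7]
[[0.1, -0.933, 0.345], [-0.995, -0.104, 0.007], [0.029, -0.344, -0.939]]
0.35 [ 0.266 -0.421  3.197 -1.199  0.052 -0.238] 1.1750351565033343e-20
0.42 [ 0.262 -0.274  3.046  0.874 -0.074 -2.317] 2.501959179898339e-25
0.5 [ 0.257 -0.1    2.846  0.573 -0.119 -2.022] 1.7221929867338075e-22
0.55 [ 0.255  0.016  2.699  0.525 -0.138 -1.979] 1.044508821409092e-24
```

```bash
sed -i 's/a,h,L1,L2,L3,e=p/a,h,L1,L2,L3,d=p/; s/\[a,0,h\]/[a,d,h]/; s/\[e,0,L2\]/[0,0,L2]/' h.py
python3 - <<'E'
from h import *
from scipy.optimize import least_squares as ls
D=[([1.06688,.35946,1.51132,0,1.2725,-.11509],[227.2,554.7,230.5]),([.265,.31,2.131,-.596,.197,-.859],[542.3,176.4,126.2]),([.267,.121,1.964,-.128,.718,-1.327],[492.6,173.6,212.3])]
p0=np.array([0,300,400,400,250,60])
s=ls(lambda p:np.r_[np.concatenate([fk(q,p)[0]-x for q,x in D]),.02*(p-p0)],p0);p=s.x
print(p.round(1),s.fun[:9].round(1));np.save("p.npy",p)
M=Ro.from_euler("z",np.pi/2)
for t in(.3,.35,.42,.5,.55):
    R=tool_R(t);g=np.array([533,160,95.5])+18.7*R.as_matrix()[:,2]
    for n,G in(("g",g),("lift",g+[0,0,62])):
        f=lambda q:np.r_[(fk(q,p)[0]-G)/100,(R.inv()*fk(q,p)[1]*M).as_rotvec()]
        k=ls(f,D[2][0]);print(t,n,k.x.round(3),round(k.cost,6))
E
```

```text
[125.3  69.1 483.3 311.3 196.1  57.5] [ 8.5 -8.2  2.9  1.4  8.4 -2.3 -1.5  3.3 -0.6]
0.3 g [ 0.195  0.402  2.095 -0.063  0.346 -1.443] 0.0
0.3 lift [ 0.195  0.297  1.99  -0.04   0.556 -1.468] 0.0
0.35 g [ 0.196  0.396  2.123 -0.092  0.275 -1.413] 0.0
0.35 lift [ 0.196  0.287  2.018 -0.053  0.488 -1.455] 0.0
0.42 g [ 0.198  0.389  2.163 -0.178  0.173 -1.327] 0.0
0.42 lift [ 0.198  0.275  2.057 -0.08   0.392 -1.429] 0.0
0.5 g [ 0.2    0.386  2.208 -0.643  0.061 -0.861] 0.0
0.5 lift [ 0.2    0.264  2.103 -0.134  0.278 -1.374] 0.0
0.55 g [ 0.201  0.386  2.236 -2.187  0.05   0.683] 0.0
0.55 lift [ 0.201  0.259  2.131 -0.2    0.207 -1.308] 0.0
```

Run:
```python
from h import *
R=tool_R(.36);go(np.array([533,160,95.5])+18.7*R.as_matrix()[:,2],R)
```

```text
t 4.63 tcp [492.6 173.6 212.3] F [ 0.71 -0.6  -0.71] z [ 0.345  0.007 -0.939] gap 50.1
rotvec [-0.035 -0.009 -0.011]
d(now) [  3.7 -13.4 142.2] d(after) [  5.2 -18.4 141.6]
```

Emit:
servo_tool(rows=[{"dx": 0, "dy": 0, "dz": 0, "rx": -0.035, "ry": -0.009, "rz": -0.011, "grip": 50}, {"dx": 2, "dy": -9, "dz": 10, "rx": 0, "ry": 0, "rz": 0, "grip": 50}, {"dx": 3, "dy": -9, "dz": 20, "rx": 0, "ry": 0, "rz": 0, "grip": 50}, {"dx": 0, "dy": 0, "dz": 20, "rx": 0, "ry": 0, "rz": 0, "grip": 50}, {"dx": 0, "dy": 0, "dz": 20, "rx": 0, "ry": 0, "rz": 0, "grip": 50}, {"dx": 0, "dy": 0, "dz": 0, "rx": 0, "ry": 0, "rz": 0, "grip": 50}, {"dx": 0, "dy": 0, "dz": 0, "rx": 0, "ry": 0, "rz": 0, "grip": 50}])

```text
time_s: 5.22
tool_pos: [510.1, 157.4, 141.7]
orientation: [0.174, -0.061, 0.983, 0.01]
ft_force: [0.6, 0.2, -0.2]
finger_gap: 49.9
grip_force: 0.0
```

Run:
```python
from h import *
R=tool_R(.36);go(np.array([533,160,95.5])+18.7*R.as_matrix()[:,2],R);print(state()[0]["qpos"].round(3))
```

```text
t 5.22 tcp [510.1 157.4 141.7] F [ 0.6   0.19 -0.2 ] z [ 0.341  0.041 -0.939] gap 49.9
rotvec [-0.001 -0.009  0.001]
d(now) [-6.  -0.2 70. ] d(after) [-5.3 -0.3 70.1]
[ 0.186  0.243  2.038 -0.047  0.511 -1.472]
```

Emit:
servo_tool(rows=[{"dx": -3, "dy": 0, "dz": 14, "rx": 0, "ry": 0, "rz": 0, "grip": 50}, {"dx": -3, "dy": 0, "dz": 14, "rx": 0, "ry": 0, "rz": 0, "grip": 50}, {"dx": 0, "dy": 0, "dz": 14, "rx": 0, "ry": 0, "rz": 0, "grip": 50}, {"dx": 0, "dy": 0, "dz": 14, "rx": 0, "ry": 0, "rz": 0, "grip": 50}, {"dx": 0, "dy": 0, "dz": 10, "rx": 0, "ry": 0, "rz": 0, "grip": 50}, {"dx": 0, "dy": 0, "dz": 4, "rx": 0, "ry": 0, "rz": 0, "grip": 50}, {"dx": 0, "dy": 0, "dz": 0, "rx": 0, "ry": 0, "rz": 0, "grip": 50}, {"dx": 0, "dy": 0, "dz": 0, "rx": 0, "ry": 0, "rz": 0, "grip": 50}])

```text
time_s: 5.88
tool_pos: [542.1, 161.7, 80.7]
orientation: [0.176, -0.061, 0.982, 0.011]
ft_force: [-0.1, 0.1, -0.0]
finger_gap: 49.8
grip_force: 0.0
```

Run:
```python
from h import *
from plant import capture
R=tool_R(.36);go(np.array([533,160,95.5])+18.7*R.as_matrix()[:,2],R);print(state()[0]["qpos"].round(3))
a=capture("scene")["pixels"][100:250,210:320];b=capture("top")["pixels"][145:295,200:310]
cv2.imwrite("pics/at2.png",cv2.resize(np.hstack([a,b]),None,fx=3.6,fy=3.6,interpolation=cv2.INTER_CUBIC))
```

```text
t 5.88 tcp [542.1 161.7  80.7] F [-0.12  0.09 -0.03] z [ 0.345  0.042 -0.938] gap 49.8
rotvec [-0.    -0.005  0.001]
d(now) [ 3.4 -0.6  1.6] d(after) [ 3.4 -0.6  1.5]
[ 0.182  0.392  2.034 -0.059  0.361 -1.462]
```

View pics/at2.png

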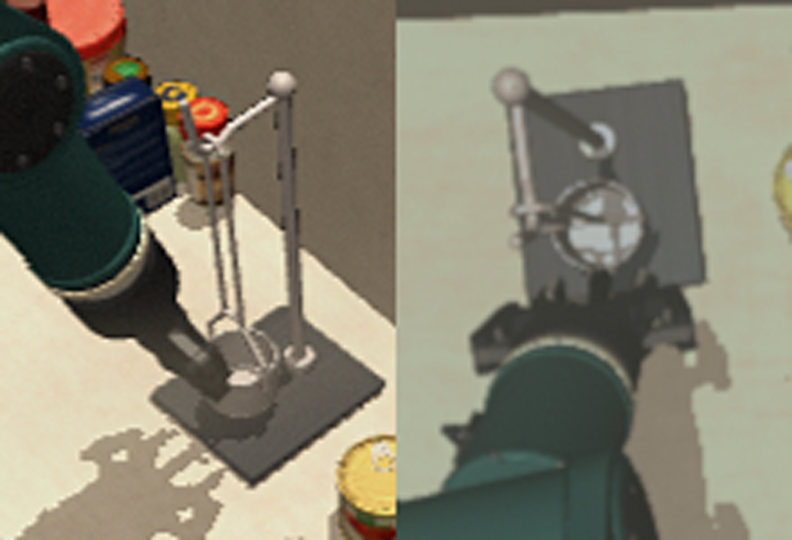

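Fingers (543,290) and (655,285) straddle the lug (600,285) in the top view. Close.

Emit:
servo_tool(rows=[{"dx": 3, "dy": 0, "dz": 1, "rx": 0, "ry": 0, "rz": 0, "grip": 30}, {"dx": 0, "dy": 0, "dz": 0, "rx": 0, "ry": 0, "rz": 0, "grip": 22}, {"dx": 0, "dy": 0, "dz": 0, "rx": 0, "ry": 0, "rz": 0, "grip": 17}, {"dx": 0, "dy": 0, "dz": 0, "rx": 0, "ry": 0, "rz": 0, "grip": 10}, {"dx": 0, "dy": 0, "dz": 0, "rx": 0, "ry": 0, "rz": 0, "grip": 5}, {"dx": 0, "dy": 0, "dz": 0, "rx": 0, "ry": 0, "rz": 0, "grip": 5}, {"dx": 0, "dy": 0, "dz": 0, "rx": 0, "ry": 0, "rz": 0, "grip": 5}], newtons=60)

```text
time_s: 6.57
tool_pos: [540.0, 161.4, 78.4]
orientation: [0.176, -0.061, 0.982, 0.011]
ft_force: [-0.1, -0.9, 1.3]
finger_gap: 13.4
grip_force: 58.1
```

Run:
```python
from h import *
R=tool_R(.36);go(np.array([533,160,95.5])+18.7*R.as_matrix()[:,2],R);print(state()[1].inv().apply([0,0,6]).round(2),state()[0]["moment"])
```

```text
t 6.57 tcp [540.  161.4  78.4] F [-0.11 -0.87  1.25] z [ 0.345  0.042 -0.938] gap 13.4
rotvec [-0.    -0.005  0.001]
d(now) [ 0.6 -0.5  0.1] d(after) [ 0.6 -0.5  0.1]
[-2.08 -0.   -5.63] [ 0.00660508  0.06234628 -0.02376514]
```

Emit:
servo_tool(rows=[{"dx": -1, "dy": 0, "dz": -2.8, "rx": 0, "ry": 0, "rz": 0, "grip": 5}, {"dx": -1, "dy": 0, "dz": -2.8, "rx": 0, "ry": 0, "rz": 0, "grip": 5}, {"dx": -1, "dy": 0, "dz": -2.8, "rx": 0, "ry": 0, "rz": 0, "grip": 5}, {"dx": -1, "dy": 0, "dz": -2.8, "rx": 0, "ry": 0, "rz": 0, "grip": 5}, {"dx": 0, "dy": 0, "dz": 0, "rx": 0, "ry": 0, "rz": 0, "grip": 5}, {"dx": 0, "dy": 0, "dz": 0, "rx": 0, "ry": 0, "rz": 0, "grip": 5}])

```text
time_s: 7.07
tool_pos: [539.9, 161.4, 90.5]
orientation: [0.176, -0.061, 0.982, 0.011]
ft_force: [-0.0, -0.1, -1.5]
finger_gap: 13.3
grip_force: 58.2
```

Emit:
servo_tool(rows=[{"dx": -2.1, "dy": 0, "dz": -5.6, "rx": 0, "ry": 0, "rz": 0, "grip": 5}, {"dx": -2.1, "dy": 0, "dz": -5.6, "rx": 0, "ry": 0, "rz": 0, "grip": 5}, {"dx": -2.1, "dy": 0, "dz": -5.6, "rx": 0, "ry": 0, "rz": 0, "grip": 5}, {"dx": -2.1, "dy": 0, "dz": -5.6, "rx": 0, "ry": 0, "rz": 0, "grip": 5}, {"dx": -2.1, "dy": 0, "dz": -5.6, "rx": 0, "ry": 0, "rz": 0, "grip": 5}, {"dx": -2.1, "dy": 0, "dz": -5.6, "rx": 0, "ry": 0, "rz": 0, "grip": 5}, {"dx": -2.1, "dy": 0, "dz": -5.6, "rx": 0, "ry": 0, "rz": 0, "grip": 5}, {"dx": -2.1, "dy": 0, "dz": -5.6, "rx": 0, "ry": 0, "rz": 0, "grip": 5}, {"dx": 0, "dy": 0, "dz": 0, "rx": 0, "ry": 0, "rz": 0, "grip": 5}, {"dx": 0, "dy": 0, "dz": 0, "rx": 0, "ry": 0, "rz": 0, "grip": 5}])

```text
time_s: 7.9
tool_pos: [540.3, 161.5, 138.6]
orientation: [0.177, -0.061, 0.982, 0.011]
ft_force: [0.0, -0.1, -1.8]
finger_gap: 12.9
grip_force: 58.2
```

Run:
```python
from h import *
from plant import capture
R=tool_R(.36);go([540,161.4,78.4+62],R);o,r=state();print(r.inv().apply([-.9924*10,-1.23,0]).round(2))
a=capture("scene")["pixels"][80:230,210:320];b=capture("top")["pixels"][145:295,200:310]
cv2.imwrite("pics/lift.png",cv2.resize(np.hstack([a,b]),None,fx=3.6,fy=3.6,interpolation=cv2.INTER_CUBIC))
```

```text
t 7.9 tcp [540.3 161.5 138.6] F [ 0.01 -0.11 -1.83] z [ 0.346  0.042 -0.937] gap 12.9
rotvec [-0.    -0.004  0.001]
d(now) [-0.4 -0.1 -1.8] d(after) [-0.4 -0.1 -1.8]
[ 9.37  0.01 -3.48]
```

View pics/lift.png

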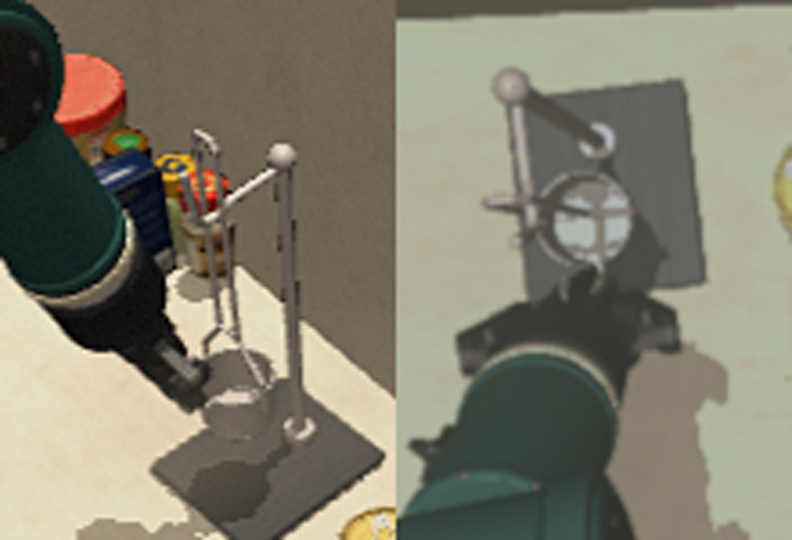

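Scene: loop top at (203,135) stands above the hook tip (187,182); top: loop centred (512,203), tip (516,243). Draw off along the stand's −x.

Emit:
servo_tool(rows=[{"dx": -1, "dy": 0, "dz": -2.8, "rx": 0, "ry": 0, "rz": 0, "grip": 5}, {"dx": 7.5, "dy": 0, "dz": -2.8, "rx": 0, "ry": 0, "rz": 0, "grip": 5}, {"dx": 7.5, "dy": 0, "dz": -2.8, "rx": 0, "ry": 0, "rz": 0, "grip": 5}, {"dx": 7.5, "dy": 0, "dz": -2.8, "rx": 0, "ry": 0, "rz": 0, "grip": 5}, {"dx": 7.5, "dy": 0, "dz": -2.8, "rx": 0, "ry": 0, "rz": 0, "grip": 5}, {"dx": 7.5, "dy": 0, "dz": -2.8, "rx": 0, "ry": 0, "rz": 0, "grip": 5}, {"dx": 7.5, "dy": 0, "dz": -2.8, "rx": 0, "ry": 0, "rz": 0, "grip": 5}, {"dx": 7.5, "dy": 0, "dz": -2.8, "rx": 0, "ry": 0, "rz": 0, "grip": 5}, {"dx": 7.5, "dy": 0, "dz": -2.8, "rx": 0, "ry": 0, "rz": 0, "grip": 5}, {"dx": 7.5, "dy": 0, "dz": -2.8, "rx": 0, "ry": 0, "rz": 0, "grip": 5}, {"dx": 0, "dy": 0, "dz": 0, "rx": 0, "ry": 0, "rz": 0, "grip": 5}, {"dx": 0, "dy": 0, "dz": 0, "rx": 0, "ry": 0, "rz": 0, "grip": 5}])

```text
time_s: 9.0
tool_pos: [468.0, 152.5, 141.2]
orientation: [0.176, -0.061, 0.982, 0.011]
ft_force: [0.2, 0.6, -1.3]
finger_gap: 12.9
grip_force: 58.2
```

Run:
```python
from h import *
from plant import capture
d={n:capture(n) for n in("scene","top")};pickle.dump(d,open("cap1.pkl","wb"))
o,r=state();print(o["tool_pos"].round(1),o["ft_force"].round(2),o["qpos"].round(2))
a=d["scene"]["pixels"][80:230,190:300];b=d["top"]["pixels"][145:295,200:310]
cv2.imwrite("pics/off.png",cv2.resize(np.hstack([a,b]),None,fx=3.6,fy=3.6,interpolation=cv2.INTER_CUBIC))
```

```text
[469.1 152.6 141.5] [ 0.3  -0.67 -2.09] [ 0.19  0.19  2.12 -0.05  0.48 -1.46]
```

View pics/off.png

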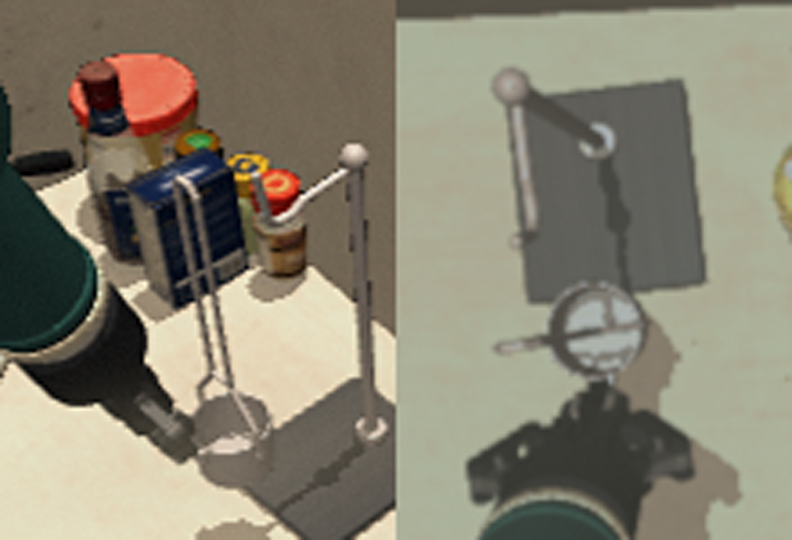

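Run:
```python
from h import *
d=pickle.load(open("cap1.pkl","rb"));S,T=d["scene"],d["top"]
x,e=tri(S,(241.4,130.6),T,(230.3,241.4));print("top",x.round(1),e)
x,e=tri(S,(254.5,197.5),T,(256.1,236.1));print("rim",x.round(1),e)
print("topview rim at z133",onz(T,(256.1,236.1),133).round(1))
# scene-only: rim and loop top assuming stand plane
print("rim from scene at z=133",onz(S,(254.5,197.5),133).round(1),"loop at z 351",onz(S,(241.4,130.6),351).round(1),onz(T,(230.3,241.4),351).round(1))
```

```text
top [511.6 164.4 344.2] [1.8, 1.8]
rim [514.1 155.  129.8] [0.4, 0.4]
topview rim at z133 [514.5 154.3 133. ]
rim from scene at z=133 [512.5 152.5 133. ] loop at z 351 [509.3 155.  351. ] [510.3 163.9 351. ]
```

```bash
cat >> h.py <<'E'
from scipy.linalg import logm
OFF=None
def twist(target,R,n):
    o,r=state();A=np.eye(4);A[:3,:3]=r.as_matrix();A[:3,3]=o["tool_pos"];B=np.eye(4);B[:3,:3]=R.as_matrix();B[:3,3]=target
    L=logm(np.linalg.solve(A,B)).real/n
    print("t",round(o["time_s"],2),"tcp",o["tool_pos"].round(1),"F",o["ft_force"].round(2)," per row d",L[:3,3].round(2),"r",np.array([L[2,1],L[0,2],L[1,0]]).round(4))
E
python3 - <<'E'
from h import *
o,r=state()
org=np.array([515.5,157,88.]);off=r.inv().apply(org-o["tool_pos"])
Rup=r*Ro.from_rotvec([0,.024,0])           # dipper upright
Rt=Ro.from_euler("z",-.523)*Rup
P=np.array([564.6,-154.6,95.]);tgt=P-Rt.apply(off)
np.savez("place.npz",off=off,q=Rt.as_quat());print(off.round(1),tgt.round(1))
twist(tgt,Rt,16)
E
```

```text
[-25.   -1.4  66.4] [ 523.5 -135.7  149.6]
t 9.1 tcp [469.1 152.6 141.5] F [ 0.3  -0.67 -2.09]  per row d [ -5.73 -17.59   1.51] r [0.011  0.0015 0.0308]
```

Emit:
servo_tool(rows=[{"dx": -5.7, "dy": -17.6, "dz": 1.5, "rx": 0.011, "ry": 0.0015, "rz": 0.031, "grip": 5}, {"dx": -5.7, "dy": -17.6, "dz": 1.5, "rx": 0.011, "ry": 0.0015, "rz": 0.031, "grip": 5}, {"dx": -5.7, "dy": -17.6, "dz": 1.5, "rx": 0.011, "ry": 0.0015, "rz": 0.031, "grip": 5}, {"dx": -5.7, "dy": -17.6, "dz": 1.5, "rx": 0.011, "ry": 0.0015, "rz": 0.031, "grip": 5}, {"dx": -5.7, "dy": -17.6, "dz": 1.5, "rx": 0.011, "ry": 0.0015, "rz": 0.031, "grip": 5}, {"dx": -5.7, "dy": -17.6, "dz": 1.5, "rx": 0.011, "ry": 0.0015, "rz": 0.031, "grip": 5}, {"dx": -5.7, "dy": -17.6, "dz": 1.5, "rx": 0.011, "ry": 0.0015, "rz": 0.031, "grip": 5}, {"dx": -5.7, "dy": -17.6, "dz": 1.5, "rx": 0.011, "ry": 0.0015, "rz": 0.031, "grip": 5}])

```text
time_s: 9.77
tool_pos: [517.7, 11.4, 145.7]
orientation: [0.17, 0.069, 0.983, -0.011]
ft_force: [0.7, 0.0, -2.9]
finger_gap: 13.3
grip_force: 58.6
```

Emit:
servo_tool(rows=[{"dx": -5.7, "dy": -17.6, "dz": 1.5, "rx": 0.011, "ry": 0.0015, "rz": 0.031, "grip": 5}, {"dx": -5.7, "dy": -17.6, "dz": 1.5, "rx": 0.011, "ry": 0.0015, "rz": 0.031, "grip": 5}, {"dx": -5.7, "dy": -17.6, "dz": 1.5, "rx": 0.011, "ry": 0.0015, "rz": 0.031, "grip": 5}, {"dx": -5.7, "dy": -17.6, "dz": 1.5, "rx": 0.011, "ry": 0.0015, "rz": 0.031, "grip": 5}, {"dx": -5.7, "dy": -17.6, "dz": 1.5, "rx": 0.011, "ry": 0.0015, "rz": 0.031, "grip": 5}, {"dx": -5.7, "dy": -17.6, "dz": 1.5, "rx": 0.011, "ry": 0.0015, "rz": 0.031, "grip": 5}, {"dx": -5.7, "dy": -17.6, "dz": 1.5, "rx": 0.011, "ry": 0.0015, "rz": 0.031, "grip": 5}, {"dx": -5.7, "dy": -17.6, "dz": 1.5, "rx": 0.011, "ry": 0.0015, "rz": 0.031, "grip": 5}, {"dx": 0, "dy": 0, "dz": 0, "rx": 0, "ry": 0, "rz": 0, "grip": 5}, {"dx": 0, "dy": 0, "dz": 0, "rx": 0, "ry": 0, "rz": 0, "grip": 5}, {"dx": 0, "dy": 0, "dz": 0, "rx": 0, "ry": 0, "rz": 0, "grip": 5}])

```text
time_s: 10.68
tool_pos: [526.5, -134.9, 148.9]
orientation: [0.161, 0.197, 0.967, -0.033]
ft_force: [0.7, 0.4, -0.9]
finger_gap: 12.7
grip_force: 58.7
```

Run:
```python
from h import *
from plant import capture
d={n:capture(n) for n in("scene","top")};pickle.dump(d,open("cap2.pkl","wb"))
z=np.load("place.npz");R=Ro.from_quat(z["q"]);P=np.array([564.6,-154.6,95.])
twist(P-R.apply(z["off"]),R,1);print(state()[0]["qpos"].round(2))
o,r=state();B=o["tool_pos"]+r.apply(z["off"]);S,T=d["scene"],d["top"]
print("bottom",B.round(1),"pred rim px",proj(S,B+[0,0,45]).round(1),proj(T,B+[0,0,45]).round(1),"top px",proj(S,B+[0,0,262]).round(1),proj(T,B+[0,0,262]).round(1))
a=S["pixels"][130:305,270:400];b=T["pixels"][140:315,340:470]
cv2.imwrite("pics/over.png",cv2.resize(np.hstack([a,b]),None,fx=3.05,fy=3.05,interpolation=cv2.INTER_CUBIC))
```

```text
t 10.78 tcp [ 526.4 -134.4  148.9] F [ 0.57  0.29 -1.18]  per row d [ 1.82 -2.34 -1.38] r [ 0.     -0.0021 -0.0025]
[-0.37  0.25  2.   -0.02  0.57 -1.53]
bottom [ 567.4 -153.3   94.2] pred rim px [346.  264.4] [391.8 214.2] top px [353.1 199.9] [412.7 210.5]
```

View pics/over.png

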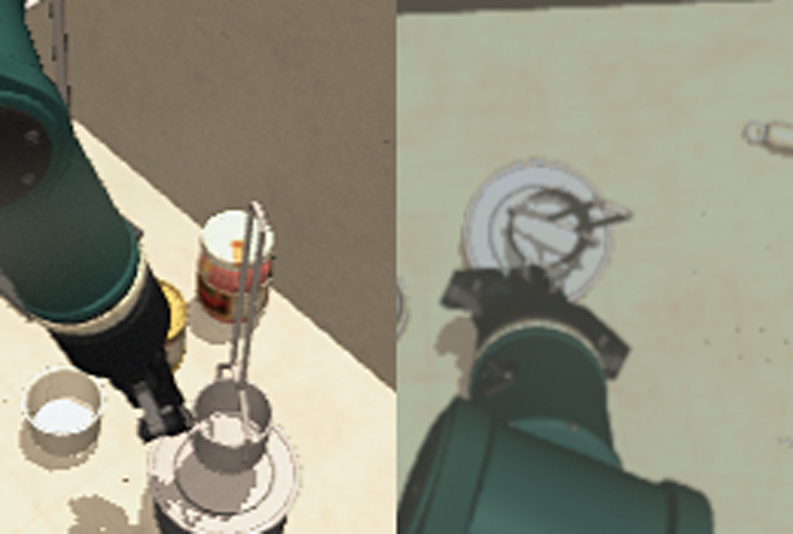

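Scene: rim centre (346,265) as predicted, loop top nearly over it, so upright; top: rim centre (390,215), within ~3 mm of plan. Correct and descend most of the way.

Emit:
servo_tool(rows=[{"dx": 0.9, "dy": -1.7, "dz": 0, "rx": 0, "ry": -0.001, "rz": -0.001, "grip": 5}, {"dx": 0.9, "dy": -1.7, "dz": 0, "rx": 0, "ry": -0.001, "rz": -0.001, "grip": 5}, {"dx": 1.3, "dy": 0, "dz": 3.8, "rx": 0, "ry": 0, "rz": 0, "grip": 5}, {"dx": 1.3, "dy": 0, "dz": 3.8, "rx": 0, "ry": 0, "rz": 0, "grip": 5}, {"dx": 1.3, "dy": 0, "dz": 3.8, "rx": 0, "ry": 0, "rz": 0, "grip": 5}, {"dx": 1.3, "dy": 0, "dz": 3.8, "rx": 0, "ry": 0, "rz": 0, "grip": 5}, {"dx": 1.3, "dy": 0, "dz": 3.8, "rx": 0, "ry": 0, "rz": 0, "grip": 5}, {"dx": 1.3, "dy": 0, "dz": 3.8, "rx": 0, "ry": 0, "rz": 0, "grip": 5}, {"dx": 0, "dy": 0, "dz": 0, "rx": 0, "ry": 0, "rz": 0, "grip": 5}, {"dx": 0, "dy": 0, "dz": 0, "rx": 0, "ry": 0, "rz": 0, "grip": 5}, {"dx": 0, "dy": 0, "dz": 0, "rx": 0, "ry": 0, "rz": 0, "grip": 5}])

```text
time_s: 11.7
tool_pos: [523.8, -137.7, 124.4]
orientation: [0.162, 0.196, 0.967, -0.033]
ft_force: [0.1, 0.5, -1.5]
finger_gap: 13.5
grip_force: 58.7
```

Run:
```python
from h import *
o,r=state();z=np.load("place.npz");print("bottom",(o["tool_pos"]+r.apply(z["off"])).round(1),o["ft_force"].round(2),r.inv().apply([0,0,-1]).round(3), o["moment"].round(2))
```

```text
bottom [ 564.9 -156.6   69.8] [ 0.07  0.5  -1.54] [0.326 0.001 0.945] [ 0.09  0.26 -0.02]
```

Emit:
servo_tool(rows=[{"dx": 0.33, "dy": 0, "dz": 0.95, "rx": 0, "ry": 0, "rz": 0, "grip": 5}, {"dx": 0.33, "dy": 0, "dz": 0.95, "rx": 0, "ry": 0, "rz": 0, "grip": 5}, {"dx": 0.33, "dy": 0, "dz": 0.95, "rx": 0, "ry": 0, "rz": 0, "grip": 5}, {"dx": 0.33, "dy": 0, "dz": 0.95, "rx": 0, "ry": 0, "rz": 0, "grip": 5}, {"dx": 0.33, "dy": 0, "dz": 0.95, "rx": 0, "ry": 0, "rz": 0, "grip": 5}, {"dx": 0.33, "dy": 0, "dz": 0.95, "rx": 0, "ry": 0, "rz": 0, "grip": 5}, {"dx": 0.33, "dy": 0, "dz": 0.95, "rx": 0, "ry": 0, "rz": 0, "grip": 5}, {"dx": 0.33, "dy": 0, "dz": 0.95, "rx": 0, "ry": 0, "rz": 0, "grip": 5}, {"dx": 0, "dy": 0, "dz": 0, "rx": 0, "ry": 0, "rz": 0, "grip": 5}])

```text
time_s: 12.45
tool_pos: [523.5, -137.6, 116.1]
orientation: [0.162, 0.196, 0.967, -0.033]
ft_force: [0.2, -0.7, -1.9]
finger_gap: 13.2
grip_force: 58.7
```

Emit:
servo_tool(rows=[{"dx": 0.33, "dy": 0, "dz": 0.95, "rx": 0, "ry": 0, "rz": 0, "grip": 5}, {"dx": 0.33, "dy": 0, "dz": 0.95, "rx": 0, "ry": 0, "rz": 0, "grip": 5}, {"dx": 0.33, "dy": 0, "dz": 0.95, "rx": 0, "ry": 0, "rz": 0, "grip": 5}, {"dx": 0, "dy": 0, "dz": 0, "rx": 0, "ry": 0, "rz": 0, "grip": 5}])

```text
time_s: 12.78
tool_pos: [523.5, -137.6, 113.1]
orientation: [0.162, 0.196, 0.967, -0.033]
ft_force: [-0.3, -0.6, -1.6]
finger_gap: 13.2
grip_force: 58.7
```

Bottom at ≈58.5; creep on, 2 mm per call.

Emit:
servo_tool(rows=[{"dx": 0.33, "dy": 0, "dz": 0.95, "rx": 0, "ry": 0, "rz": 0, "grip": 5}, {"dx": 0.33, "dy": 0, "dz": 0.95, "rx": 0, "ry": 0, "rz": 0, "grip": 5}, {"dx": 0, "dy": 0, "dz": 0, "rx": 0, "ry": 0, "rz": 0, "grip": 5}, {"dx": 0, "dy": 0, "dz": 0, "rx": 0, "ry": 0, "rz": 0, "grip": 5}])

```text
time_s: 13.12
tool_pos: [523.7, -137.7, 111.4]
orientation: [0.162, 0.196, 0.967, -0.033]
ft_force: [-1.3, -0.8, 0.8]
finger_gap: 13.0
grip_force: 58.8
```

Emit:
servo_tool(rows=[{"dx": 0.33, "dy": 0, "dz": 0.95, "rx": 0, "ry": 0, "rz": 0, "grip": 5}, {"dx": 0.33, "dy": 0, "dz": 0.95, "rx": 0, "ry": 0, "rz": 0, "grip": 5}, {"dx": 0, "dy": 0, "dz": 0, "rx": 0, "ry": 0, "rz": 0, "grip": 5}, {"dx": 0, "dy": 0, "dz": 0, "rx": 0, "ry": 0, "rz": 0, "grip": 5}])

```text
time_s: 13.45
tool_pos: [523.7, -137.7, 109.4]
orientation: [0.162, 0.196, 0.967, -0.033]
ft_force: [-2.8, 0.4, 3.0]
finger_gap: 12.8
grip_force: 59.3
```

Contact felt (plate ≈57.5 mm). Ease back so the plate carries just the dipper's weight, then release gently.

Emit:
servo_tool(rows=[{"dx": -0.33, "dy": 0, "dz": -0.95, "rx": 0, "ry": 0, "rz": 0, "grip": 5}, {"dx": -0.33, "dy": 0, "dz": -0.95, "rx": 0, "ry": 0, "rz": 0, "grip": 5}, {"dx": 0, "dy": 0, "dz": 0, "rx": 0, "ry": 0, "rz": 0, "grip": 5}, {"dx": 0, "dy": 0, "dz": 0, "rx": 0, "ry": 0, "rz": 0, "grip": 5}], newtons=20)

```text
time_s: 13.78
tool_pos: [523.7, -137.7, 111.4]
orientation: [0.162, 0.196, 0.967, -0.033]
ft_force: [-0.8, -0.6, 1.1]
finger_gap: 13.1
grip_force: 59.1
```

Emit:
servo_tool(rows=[{"dx": 0, "dy": 0, "dz": 0, "rx": 0, "ry": 0, "rz": 0, "grip": 13}, {"dx": 0, "dy": 0, "dz": 0, "rx": 0, "ry": 0, "rz": 0, "grip": 14}, {"dx": 0, "dy": 0, "dz": 0, "rx": 0, "ry": 0, "rz": 0, "grip": 15}, {"dx": 0, "dy": 0, "dz": 0, "rx": 0, "ry": 0, "rz": 0, "grip": 16}, {"dx": 0, "dy": 0, "dz": 0, "rx": 0, "ry": 0, "rz": 0, "grip": 18}, {"dx": 0, "dy": 0, "dz": 0, "rx": 0, "ry": 0, "rz": 0, "grip": 22}, {"dx": 0, "dy": 0, "dz": 0, "rx": 0, "ry": 0, "rz": 0, "grip": 26}, {"dx": 0, "dy": 0, "dz": 0, "rx": 0, "ry": 0, "rz": 0, "grip": 32}, {"dx": 0, "dy": 0, "dz": 0, "rx": 0, "ry": 0, "rz": 0, "grip": 40}, {"dx": 0, "dy": 0, "dz": 0, "rx": 0, "ry": 0, "rz": 0, "grip": 45}, {"dx": 0, "dy": 0, "dz": 0, "rx": 0, "ry": 0, "rz": 0, "grip": 45}])

```text
time_s: 14.7
tool_pos: [523.6, -137.6, 111.3]
orientation: [0.162, 0.196, 0.967, -0.033]
ft_force: [-1.1, 0.9, -0.3]
finger_gap: 45.0
grip_force: 0.0
```

Emit:
servo_tool(rows=[{"dx": 0, "dy": 0, "dz": -4, "rx": 0, "ry": 0, "rz": 0, "grip": 45}, {"dx": 0, "dy": 0, "dz": -8, "rx": 0, "ry": 0, "rz": 0, "grip": 45}, {"dx": 0, "dy": 0, "dz": -12, "rx": 0, "ry": 0, "rz": 0, "grip": 45}, {"dx": 0, "dy": 0, "dz": -16, "rx": 0, "ry": 0, "rz": 0, "grip": 45}, {"dx": 0, "dy": 0, "dz": -16, "rx": 0, "ry": 0, "rz": 0, "grip": 45}, {"dx": 4, "dy": 0, "dz": -16, "rx": 0, "ry": 0, "rz": 0, "grip": 45}, {"dx": 8, "dy": 0, "dz": -16, "rx": 0, "ry": 0, "rz": 0, "grip": 45}, {"dx": 10, "dy": 0, "dz": -16, "rx": 0, "ry": 0, "rz": 0, "grip": 45}, {"dx": 10, "dy": 0, "dz": -16, "rx": 0, "ry": 0, "rz": 0, "grip": 45}, {"dx": 0, "dy": 0, "dz": 0, "rx": 0, "ry": 0, "rz": 0, "grip": 45}, {"dx": 0, "dy": 0, "dz": 0, "rx": 0, "ry": 0, "rz": 0, "grip": 45}, {"dx": 0, "dy": 0, "dz": 0, "rx": 0, "ry": 0, "rz": 0, "grip": 45}])

```text
time_s: 15.7
tool_pos: [460.3, -110.8, 214.7]
orientation: [0.163, 0.196, 0.966, -0.033]
ft_force: [0.2, 0.2, 0.2]
finger_gap: 44.7
grip_force: 0.0
```

Run:
```python
from h import *
from plant import capture
d={n:capture(n) for n in("scene","top")};c0=pickle.load(open("cap0.pkl","rb"))
o,r=state();print(o["time_s"],o["tool_pos"].round(1),o["ft_force"].round(1))
P=np.array([564.6,-154.6,56.5])
for n in d:
    df=cv2.absdiff(d[n]["pixels"],c0[n]["pixels"]).max(2)>25
    print(n,"pred rim",proj(d[n],P+[0,0,45]).round(1),"pred top",proj(d[n],P+[0,0,263]).round(1))
    u,v=proj(d[n],P+[0,0,45]).astype(int); x0,x1,y0,y1=u-20,u+35,v-85,v+22
    if n=="top": x0,x1,y0,y1=u-20,u+40,v-25,v+20
    for row in df[y0:y1:2,x0:x1]: print("".join(".#"[int(k)] for k in row))
    print(x0,y0)
    # bystanders & stand changed?
    for nm,Q,h in(("ram",(507,-15,25),12),("tin",(611,10,30),12),("jar",(703,4,50),12),("standbase",(650,150,12),8)):
        a,b=proj(d[n],Q).astype(int);print(nm,df[b-h:b+h,a-h:a+h].mean().round(3))
```

```text
15.8 [ 460.2 -110.8  214. ] [-1.1  0.2 -0.3]
scene pred rim [344.5 274.3] pred top [351.1 213.8]
.......................................................
.......................................................
.......................................................
##.....................................................
###....................................................
######.............########............................
#########......######...#.######.......................
###########...#####.##.###..######.....................
#.###############.##.#.############....................
#################....###############...................
#.#.########.####.#########.########...................
############..###.....#.#.#########....................
##.########.....####.######..#####.....................
.##########.....#######.#######........................
#######.###..........#..######.###.....................
##########..........#...##.###.........................
###########...........#.#...##.........................
.######.###...........#.##.###.....................
[... 2873 characters left out ...]
.##########.#####.......#...#...............
......###..................##################...............
......###.##................######..........................
.......###..###.............#######.........................
.......###.....###.........########.........................
........####....##..###########.............................
.........####...##.....#########............................
..........###############.##................................
...........###############..................................
...........#########.....#..................................
...........#########......#.................................
369 190
ram 0.0
tin 0.0
jar 0.0
standbase 0.0
```

Run:
```python
from h import *
from plant import capture
c0=pickle.load(open("cap0.pkl","rb"))["scene"];c1=capture("scene")
print(np.abs(c0["world_from_camera"]-c1["world_from_camera"]).max())
a,b=c0["pixels"].astype(int),c1["pixels"].astype(int)
for v,u in((300,250),(266,291),(237,317),(220,347),(284,343),(350,450),(210,285)):print((u,v),a[v-2:v+3,u-2:u+3].mean((0,1)).round(),b[v-2:v+3,u-2:u+3].mean((0,1)).round())
m=cv2.inRange(c1["pixels"],(20,110,150),(90,220,255));m0=cv2.inRange(c0["pixels"],(20,110,150),(90,220,255))
for k in(m0,m):
    ys,xs=np.nonzero(k[215:260,295:335]);print(len(xs),xs.mean()+295,ys.mean()+215)
print(cv2.phaseCorrelate(np.float32(a[220:300,260:330,1]),np.float32(b[220:300,260:330,1])),cv2.phaseCorrelate(np.float32(a[300:400,380:560,1]),np.float32(b[300:400,380:560,1])))
```

```text
0.0
(250, 300) [183. 213. 218.] [212. 235. 238.]
(291, 266) [227. 224. 218.] [18. 18. 18.]
(317, 237) [100. 186. 218.] [119. 214. 238.]
(347, 220) [ 69.  83. 137.] [ 84.  97. 133.]
(343, 284) [186. 203. 218.] [206. 221. 231.]
(450, 350) [180. 210. 218.] [207. 233. 238.]
(285, 210) [72. 82. 90.] [60. 69. 73.]
99 316.8989898989899 231.82828282828282
74 316.0405405405405 233.44594594594594
((-0.34038454993225287, 0.23290630489083952), 0.44194099373287626) ((0.026430213835340055, -0.00125498038248395), 0.983300113413069)
```

Only the camera's exposure changed: the top view shows the bystanders and stand unmoved, and the dipper upright in the middle of the plate. Handing in.

```bash
python3 -c "
from plant import *
print(job_done())"
```

```text
the job is handed in; nothing more can be done
None
```

The dipper is off the hook and standing upright near the middle of the drip plate; the top camera shows the stand and the three bystanders unmoved, and I handed the job in at about 16 s (no verdict was returned).

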